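# Load the reflow oven: drawer home, then start

### The job

A board with freshly placed parts lies on the pulled-out drawer of the benchtop reflow oven. With the fingertips, gently push the drawer fully home so that the board does not shift on its tray, and then press the green start button on the oven all the way in. Pick nothing up, leave the red button unpressed, and do not disturb the other things on the bench.

Things in the scene. Friction and masses are not known exactly. Their poses are not given: they have to be found in the camera images.
- oven: Fixed reflow oven, white box 290 deep x 310 wide x 165 high. Origin: middle of its underside on the bench. z up; -x is its front, +x the way the drawer closes, y along the front. Front edge of the casing: 145 in front of the origin, 117 high; from there a grey control panel slopes up and back at 28 degrees to the flat roof (165 high, from 55 in front of the origin).
- drawer (a joint): How far the drawer is pulled out, in m: 0 is fully home (it stops there), about 0.11 to 0.14 at the start, 0.16 at most. It runs straight and level, stays where it is left, and takes 2 to 4 N to push slowly.
- drawer_pull (a point): Middle of the front face of the drawer's aluminium pull lip, its foremost part; moves with it. The lip is 180 wide along the oven's y; its upright edge is 24 high (12 above and below this point, which is 84 above the bench) and 6 thick, 26 in front of the blue drawer front (300 wide, 18 to 106 above the bench); closed over at the top, open below. Axes as the oven.
- tray (a point): Middle of the upper face of the drawer's steel tray floor (200 deep x 240 wide, 40 above the bench, with side and back walls 20 high and the drawer front, whose back is 111 in front of this point), moving with the drawer. Same axes as the oven.
- board: Loose green circuit board with small parts on it, 70 along its x, 100 along its y, 2 thick, lying flat on the tray, its middle at the start 25 to 65 in front of the tray point (towards the drawer front) and within 8 to either side. Origin: middle of its underside. Only friction holds it: a jerk or a hard stop of the drawer makes it slide.
- start (a joint): How far the green start button is pressed, in m: 0 out, 0.006 fully in; it springs back. It takes 1.5 N to begin and 5 N to press fully.
- start_top (a point): Middle of the top face of the round green start button, 24 in diameter, standing 13 proud of the sloping panel, on the middle of the oven's front width, 30 towards the oven's -y. Its z points out of the panel (up and tilted 28 degrees to the front); the button moves the opposite way.
- stop_top (a point): Middle of the top face of the red stop button, same size, 75 from the green one towards the oven's -y. Not to be pressed.
- stop (a joint): How far the red stop button is pressed, in m: 0 out, 0.006 fully in.
- iron_stand: Loose blue soldering-iron stand with a tan sponge, a wire coil and an iron with a teal handle; base 88 x 120, up to about 190 high, handle reaching about 170 out to its -y. Origin under the base. Leave alone.
- solder_reel: Loose grey reel of solder standing on its flange, 60 across, 48 high. Origin under its middle. Leave alone.
- flux_bottle: Loose clear flux bottle with a red cap, 48 across, 120 high. Origin under its middle. Leave alone.
- paste_jar: Loose white jar with a blue lid, 46 across, 45 high. Origin under its middle. Leave alone.
- tweezers: Loose steel tweezers lying flat, 130 long along their x, 20 wide, 7 high. Origin near their middle. Leave alone.
- cutters: Loose side cutters with orange grips lying flat, 125 long along their x, 55 wide, 14 high. Origin near their middle. Leave alone.
- spare_board: Loose bare green circuit board, 80 x 110 x 2, lying on a white envelope. Origin: middle of its underside. Leave alone.
Things that resemble listed ones, but are neither listed nor needed, are in the scene too. What is shaped like the board but blue or pink is not meant.

How it is judged:
By the outcome, as a careful person would: the job done as asked, in the order asked, and still so for the second after the job is handed in, with the robot touching nothing.
It also fails if it takes over 40 s, if anything falls off the work surface, if the arm or the gripper's body presses on something with over 40 N, if the wrist force passes 120 N, or if a joint passes its speed limit or range.

### The arm

A 6-joint arm with a two-finger parallel gripper is mounted at the origin on the work surface. World frame = base frame: x ahead of the robot, y to its left, z up, the work surface at z = 0. Lengths are in m, angles in rad, forces in N, time in s.
With the tool pointing down it reaches from about 0.35 to 0.775 m from the base axis. Payload 7.3 kg.
Tool frame: the origin (TCP) lies midway between the tips of the shut fingers; the grasp point (between the pads) lies 19 mm behind it (robot.grip_depth is the z of the grasp point in the tool frame, in m); z points along the fingers, y is the line along which they close (so a half turn about z gives the same grasp; the last joint's range is limited). The gripper opens to 92 mm and grips with 3 to 60 N. Pads are 19 mm wide; open, the fingers measure 130 mm over their backs; the gripper's body (75 mm by 190 mm) begins 47 mm behind the grasp point.
Start: joints at [1.098, 0.342, 1.524, -0, 1.275, -0.146], TCP at [0.169, 0.497, 0.227] pointing down, gripper open.
Joint ranges: [-2.53, 2.53], [-0.77, 2.02], [0.04, 2.7], [-1, 4.14], [0.28, 2.66], [-3.11, 3.11]. Speed limits (rad/s): [2.57, 2.57, 3.14, 3.14, 3.14, 3.14].

### API

Orientations are given as [roll, pitch, yaw] about the fixed x, y, z axes, in that order (R = Rz(yaw) Ry(pitch) Rx(roll)).
In Python, from cell import robot, viewer gives the robot as it stands.
- The arm moves only by the tool step_arm, never from a script. Its argument "increments" is a list of rows, each an object with "delta_pos": the shift along the tool's x, y, z in cm, a list of three; "dr": the turn, a rotation vector about the tool's x, y, z in degrees, a list of three; "fingers": the closure, from -1 (fully open) to 1 (shut), so that 0 is half open. In form: [{"delta_pos": [tx, ty, tz], "dr": [wx, wy, wz], "fingers": fingers}, ...]. A call has exactly 5 rows; each row is the pose to reach, as a shift and turn from the pose commanded when the call began, along the tool's axes at that moment; what a row does not reach only later rows make up. A row lasts 1/8 s, in which the tool goes at most 62.5 mm and 10.7 degrees, less where a joint would pass 70% of its speed; a pose out of reach is approached as far as the arm can. A call with a gripper value outside its range is refused whole. The fingers move at their own pace and stop on an object; "newtons" is the grip in N (left out, the last holds). Time passes only in rows, so rows that repeat a pose let the fingers close, or fill a call up. It gives the time, the measured TCP pose, the force, the opening and the grip force at its end, in the units of the state.
- robot.observe(): the state, without advancing time (a new reading comes with each control period).
- viewer.read_camera(name): name is "side" or "top" or "wrist"; returns the picture (384x512x3 uint8, red, green, blue); there is no depth.
- viewer.camera_params(name): a dict with "K" (3x3 intrinsics, pixels), "T" (4x4, takes a point from camera to world coordinates). Camera axes: x right, y down, z forward; pixel columns grow to the right and rows downward; lengths in m; the calibration is good to about 2 mm. A picture is of the moment at which its call begins: read the wrist's pose just before it. camera_params takes no time and is no camera call; for the wrist camera it gives the pose at the moment of the call.
- robot.hand_in(): hands the job in; it is judged then, once.
The state is a dict: "time": time; "qpos": joint angles; "qvel": joint speeds; "joint_efforts": joint torques, N m; "tool_pos": TCP position; "tool_rot": TCP orientation; "contact_force": force on the tool from outside, world axes, zero at the start; "torque": the same for the moment, N m; "opening": finger opening in m; "grip_force": force on a finger pad.
Only numpy, scipy, OpenCV 4.12 (cv2) and the standard library are available. Lean on these libraries where they do the work, as an engineer would, in place of code of your own. Each camera call takes 0.05 s, during which the arm holds its last target. There are 200 camera calls.

## Working session

There is one attempt and no reset: what is moved stays moved. The work goes in short steps, Python scripts to look and compute and a tool call to move; the robot and the scene stay as the last step left them, time stands still between calls to the robot, and variables do not carry over. Pictures are saved under pics/ and viewed, at most 10 in all, crops included, and the job is handed in when it is done.

Besides the shell and the picture viewer there is one more tool, called after "Request:" as name(argument=value, ...) on one line, values as JSON. step_arm: Moves the arm, as the interface text tells. Its arguments: {"type":"object","properties":{"increments":{"type":"array"},"newtons":{"type":"number"}},"required":["increments"]}

```bash
mkdir -p pics; ls; python3 - <<'E'
from cell import robot, viewer
import cv2,numpy as np
for n in("side","top"):
    im=viewer.read_camera(n); cv2.imwrite(f"pics/{n}0.png",im[:,:,::-1])
    p=viewer.camera_params(n); print(n,p["K"].round(1).tolist(),p["T"].round(3).tolist())
print(robot.observe())
E
```

```text
pics
side [[449.9, 0.0, 260.8], [0.0, 449.9, 192.6], [0.0, 0.0, 1.0]] [[0.984, -0.137, 0.116, 0.336], [-0.179, -0.765, 0.619, -0.791], [0.004, -0.63, -0.777, 1.113], [0.0, 0.0, 0.0, 1.0]]
top [[347.7, 0.0, 254.0], [0.0, 347.7, 185.9], [0.0, 0.0, 1.0]] [[0.058, -0.978, 0.201, 0.289], [-0.998, -0.057, 0.01, -0.026], [0.002, -0.202, -0.979, 1.048], [0.0, 0.0, 0.0, 1.0]]
{'time': 0.1, 'qpos': array([ 1.09801192e+00,  3.42657250e-01,  1.52491762e+00,  4.10805473e-06,
        1.27541167e+00, -1.45991443e-01]), 'qvel': array([ 0.00030632, -0.00037272, -0.00220749,  0.00170209, -0.00011072,
       -0.00179936]), 'joint_efforts': array([ 2.42058122e-03, -4.32007957e+01, -2.44695747e+01,  7.19857193e-02,
        5.24943019e-02, -3.38299492e-05]), 'tool_pos': array([0.16833429, 0.4968957 , 0.22611364]), 'tool_rot': array([-3.14021416e+00, -2.06660282e-04,  2.81479835e+00]), 'contact_force': array([-0.08916061, -0.43875288, -0.73752518]), 'torque': array([ 0.05374293, -0.00240252,  0.0176785 ]), 'grip_force': 0.0, 'opening': 0.09198188267112573}
```

View pics/side0.png

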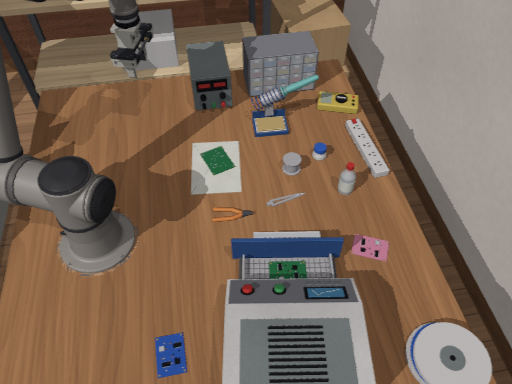

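View pics/top0.png

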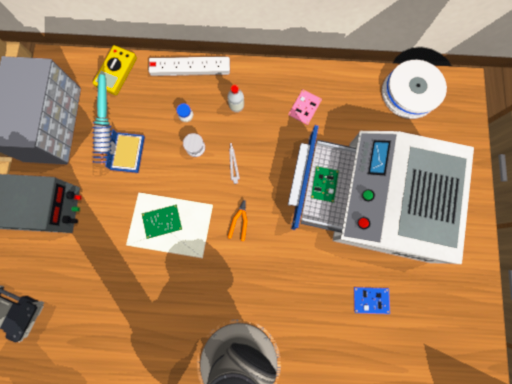

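The oven is at right in the top view, with its front facing image left (world +y). Its green button is at (368,196) and the red one at (364,223). The blue drawer front runs from (315,128) to (295,227), with the white lip to its left around (298,175). The real board is the green one on the tray at (325,184). The other green board at (161,222) lies on the envelope (spare), and the blue (371,300) and pink (306,107) ones are decoys. I'll measure next, with one enlarged crop to confirm.

```bash
cat > h.py <<'E'
from cell import robot, viewer
import cv2,numpy as np
def ray(n,uv):
    p=viewer.camera_params(n);K,T=p["K"],p["T"]
    d=T[:3,:3]@np.linalg.solve(K,[uv[0],uv[1],1.]);return T[:3,3],d
def plane(n,uv,z):
    o,d=ray(n,uv);return o+d*(z-o[2])/d[2]
def tri(a,b):
    o1,d1=ray("side",a);o2,d2=ray("top",b)
    s=np.linalg.lstsq(np.c_[d1,-d2],o2-o1,rcond=None)[0]
    p,q=o1+s[0]*d1,o2+s[1]*d2;return (p+q)/2,np.linalg.norm(p-q)
def blobs(im,lo,hi,box,amin=15):
    hsv=cv2.cvtColor(im,cv2.COLOR_RGB2HSV);m=cv2.inRange(hsv,lo,hi)
    x0,y0,x1,y1=box;k=np.zeros_like(m);k[y0:y1,x0:x1]=m[y0:y1,x0:x1]
    cs,_=cv2.findContours(k,cv2.RETR_EXTERNAL,cv2.CHAIN_APPROX_NONE)
    return sorted([c for c in cs if cv2.contourArea(c)>amin],key=cv2.contourArea,reverse=True)
def rot(c):
    return cv2.boxPoints(cv2.minAreaRect(c)).round(1).tolist()
E
python3 - <<'E'
from h import *
S=viewer.read_camera("side");T=viewer.read_camera("top")
C={}
for n,im,boxes in(("side",S,dict(g=(270,281,290,297),r=(236,280,258,298),b=(215,225,355,275),B=(262,255,312,281))),
                  ("top",T,dict(g=(358,186,380,206),r=(354,214,374,232),b=(285,115,330,240),B=(308,160,342,206)))):
    for k,lo,hi in(("g",(40,80,40),(90,255,255)),("r",(0,120,60),(8,255,255)),("b",(105,120,40),(125,255,255)),("B",(40,80,20),(90,255,255))):
        for c in blobs(im,lo,hi,boxes[k])[:2]:
            m=cv2.minEnclosingCircle(c); C.setdefault((n,k),cv2.minAreaRect(c)[0]);print(n,k,cv2.contourArea(c),np.round(m[0],1),round(m[1],1),rot(c))
for k in "gr": print(k,tri(C["side",k],C["top",k]))
a=cv2.resize(S[215:305,210:365],None,fx=5,fy=5,interpolation=cv2.INTER_CUBIC)[:, :775]
cv2.imwrite("pics/sc.png",a[:,:,::-1])
a=cv2.resize(T[110:270,275:480],None,fx=3.75,fy=3.75,interpolation=cv2.INTER_CUBIC)
cv2.imwrite("pics/tc.png",a[:,:,::-1])
E
```

```text
side g 68.0 [278.9 288. ] 5.2 [[274.0, 284.0], [284.0, 284.0], [284.0, 292.0], [274.0, 292.0]]
side r 63.0 [246.9 288.5] 5.1 [[240.5, 288.5], [247.0, 282.0], [253.5, 288.5], [247.0, 295.0]]
side b 1913.0 [287.1 245. ] 55.4 [[232.0, 238.0], [342.0, 238.0], [342.0, 257.0], [232.0, 257.0]]
side B 522.0 [287.5 269.5] 20.0 [[269.0, 261.0], [306.0, 261.0], [306.0, 278.0], [269.0, 278.0]]
top g 81.5 [368.  194.5] 5.6 [[363.0, 190.0], [373.0, 190.0], [373.0, 200.0], [363.0, 200.0]]
top r 74.0 [363.2 222.7] 5.3 [[358.0, 218.0], [368.0, 218.0], [368.0, 227.0], [358.0, 227.0]]
top b 343.0 [305. 177.] 52.4 [[291.6000061035156, 227.6999969482422], [312.3999938964844, 125.0999984741211], [318.0, 126.19999694824219], [297.20001220703125, 228.8000030517578]]
top B 696.5 [324.5 184. ] 19.0 [[310.0, 197.6999969482422], [315.79998779296875, 165.8000030517578], [338.8999938964844, 170.0], [333.1000061035156, 201.89999389648438]]
g (array([ 0.46837217, -0.31627243,  0.15045968]), np.float64(0.002366528079857949))
r (array([ 0.39490649, -0.30329279,  0.14887294]), np.float64(0.0010923232488740762))
```

View pics/tc.png

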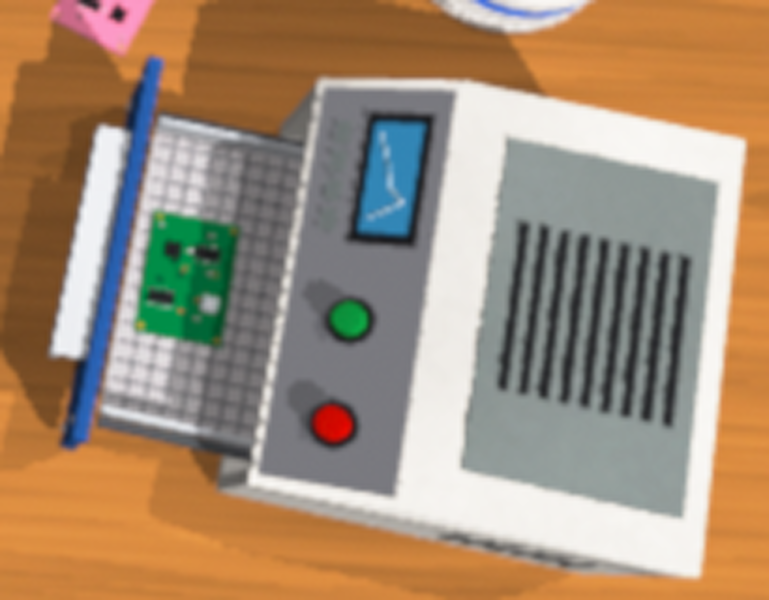

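View pics/sc.png

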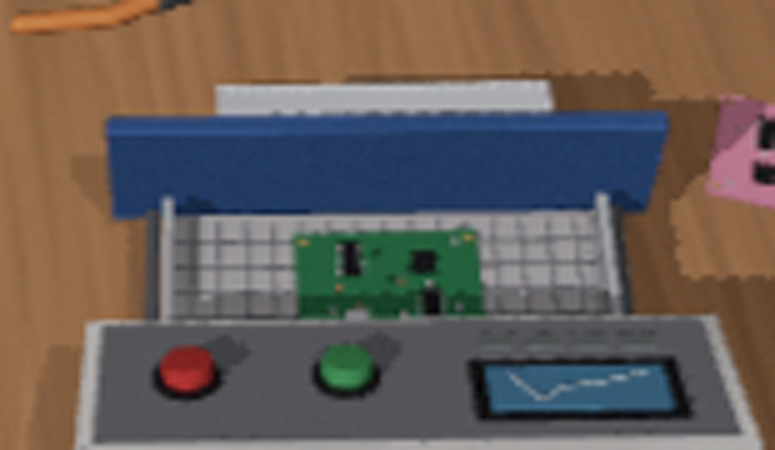

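The crops confirm it: green button with the red one to its −y side, the green board on the tray, and the lip in front of the blue drawer front. Top-crop lip front corners are about (101,126) and (52,354). Side-crop far corners are about (217,87) and (550,82).

```bash
python3 - <<'E'
from h import *
t=lambda u,v:(275+u/3.75-.35,110+v/3.75-.35)
s=lambda u,v:(210+u/5-.4,215+v/5-.4)
def ang(a,b): d=b-a; return round(np.degrees(np.arctan2(d[1],d[0])),2), round(np.linalg.norm(d[:2]),4)
def show(n,a,b): print(n,a.round(4),b.round(4),ang(a,b),((a+b)/2).round(4))
show("lip top",plane("top",t(52,354),.096),plane("top",t(101,126),.096))
show("lip side",plane("side",s(217,87),.096),plane("side",s(550,82),.096))
print("lip tri",tri(s(217,87),t(52,354)),tri(s(550,82),t(101,126)))
show("blue top",plane("top",t(68,445),.106),plane("top",t(150,60),.106))
show("blue side",plane("side",s(107,121),.106),plane("side",s(668,117),.106))
show("casing front top",plane("top",t(222,488),.117),plane("top",t(318,80),.117))
show("casing front side",plane("side",s(90,323),.117),plane("side",s(715,318),.117))
show("roof back",plane("top",t(700,577),.165),plane("top",t(745,140),.165))
show("buttons z.15",plane("top",(363.2,222.7),.150),plane("top",(368,194.8),.150))
show("buttons side",plane("side",(246.9,288.),.150),plane("side",(278.9,287.5),.150))
c=np.array([310,197.7]),np.array([315.8,165.8]),np.array([338.9,170]),np.array([333.1,201.9])
print("board",sum(plane("top",x,.042) for x in c)/4)
E
```

```text
lip top [ 0.4396 -0.1141  0.096 ] [ 0.6179 -0.1448  0.096 ] (np.float64(-9.78), np.float64(0.1809)) [ 0.5288 -0.1294  0.096 ]
lip side [ 0.4418 -0.1131  0.096 ] [ 0.6208 -0.1419  0.096 ] (np.float64(-9.14), np.float64(0.1813)) [ 0.5313 -0.1275  0.096 ]
lip tri (array([ 0.44057212, -0.11392874,  0.09698538]), np.float64(0.0021651287655215542)) (array([ 0.61836689, -0.14434107,  0.09919972]), np.float64(0.0029363262503222607))
blue top [ 0.3726 -0.1272  0.106 ] [ 0.6696 -0.1794  0.106 ] (np.float64(-9.97), np.float64(0.3015)) [ 0.5211 -0.1533  0.106 ]
blue side [ 0.3795 -0.1308  0.106 ] [ 0.6741 -0.1812  0.106 ] (np.float64(-9.69), np.float64(0.2989)) [ 0.5268 -0.156   0.106 ]
casing front top [ 0.3477 -0.2357  0.117 ] [ 0.6566 -0.3044  0.117 ] (np.float64(-12.54), np.float64(0.3164)) [ 0.5022 -0.2701  0.117 ]
casing front side [ 0.3544 -0.2538  0.117 ] [ 0.6587 -0.3058  0.117 ] (np.float64(-9.69), np.float64(0.3086)) [ 0.5065 -0.2798  0.117 ]
roof back [ 0.3048 -0.5415  0.165 ] [ 0.6105 -0.5922  0.165 ] (np.float64(-9.4), np.float64(0.3099)) [ 0.4576 -0.5668  0.165 ]
buttons z.15 [ 0.3937 -0.3035  0.15  ] [ 0.4678 -0.3164  0.15  ] (np.float64(-9.93), np.float64(0.0752)) [ 0.4308 -0.31    0.15  ]
buttons side [ 0.3954 -0.3025  0.15  ] [ 0.4697 -0.3146  0.15  ] (np.float64(-9.23), np.float64(0.0753)) [ 0.4325 -0.3085  0.15  ]
board [ 0.5151651  -0.22299281  0.042     ]
```

Measured from the edges and buttons:
- **Oven:** yaw about −99.6°, closing direction u = (−0.167, −0.986).
- **Lip face:** (0.530, −0.128, 0.084).
- **Green button top:** (0.469, −0.3155, 0.150).

I'll move to a hover point in front of the lip with the fingers shut and tool x pointing to the oven's front.

Request:
step_arm(increments=[{"delta_pos": [-3,-3,-5],"dr": [0,0,10],"fingers": 1},{"delta_pos": [-8,-7,-5],"dr": [0,0,20],"fingers": 1},{"delta_pos": [-12.5,-10.5,-5],"dr": [0,0,30],"fingers": 1},{"delta_pos": [-17,-14,-5],"dr": [0,0,40],"fingers": 1},{"delta_pos": [-21.5,-17.5,-5],"dr": [0,0,50],"fingers": 1}], newtons=20)

```text
time: 0.82
tool_pos: [0.3166, 0.2608, 0.2768]
tool_rot: [3.141, -0.0, 1.937]
contact_force: [1.2, 0.2, 0.4]
opening: 0.0462
grip_force: 0.0
```

```bash
cat >> h.py <<'E'
from scipy.spatial.transform import Rotation as R
def delta(pos,yaw=80.4,tilt=0):
    s=robot.observe();r=R.from_euler("xyz",s["tool_rot"])
    g=R.from_euler("xyz",[180,0,yaw],degrees=True)*R.from_euler("y",tilt,degrees=True)
    print("t",s["time"],"pos",s["tool_pos"].round(4),"F",s["contact_force"].round(2),"open",round(s["opening"],4))
    print("d cm",(r.inv().apply(np.array(pos)-s["tool_pos"])*100).round(2),"dr",np.degrees((r.inv()*g).as_rotvec()).round(1),"gz",g.as_matrix()[:,2].round(3))
E
python3 -c "
from h import *
delta([.537,-.089,.25])"
```

```text
t 0.825 pos [0.3166 0.2608 0.2768] F [1.25 0.21 0.41] open 0.0462
d cm [-40.55   8.06   2.68] dr [ 0.  -0.  30.6] gz [ 0. -0. -1.]
```

Request:
step_arm(increments=[{"delta_pos": [-6,1,0],"dr": [0,0,10],"fingers": 1},{"delta_pos": [-12,2,0],"dr": [0,0,20],"fingers": 1},{"delta_pos": [-18,3.5,0],"dr": [0,0,30],"fingers": 1},{"delta_pos": [-24,5,0],"dr": [0,0,30],"fingers": 1},{"delta_pos": [-30,6,0],"dr": [0,0,30],"fingers": 1}])

```text
time: 1.45
tool_pos: [0.4816, 0.0028, 0.2767]
tool_rot: [3.141, -0.0, 1.418]
contact_force: [0.6, 0.8, 0.9]
opening: 0.0008
grip_force: 0.0
```

```bash
python3 -c "
from h import *
delta([.537,-.089,.25])"
```

```text
t 1.45 pos [0.4816 0.0028 0.2767] F [0.56 0.79 0.93] open 0.0008
d cm [-8.23  6.86  2.66] dr [ 0.  -0.   0.9] gz [ 0. -0. -1.]
```

Request:
step_arm(increments=[{"delta_pos": [-4,3.5,2],"dr": [0,0,1],"fingers": 1},{"delta_pos": [-8,6.8,5],"dr": [0,0,1],"fingers": 1},{"delta_pos": [-8,6.8,10],"dr": [0,0,1],"fingers": 1},{"delta_pos": [-8,6.8,15],"dr": [0,0,1],"fingers": 1},{"delta_pos": [-8,6.8,18],"dr": [0,0,1],"fingers": 1}])

```text
time: 2.08
tool_pos: [0.5345, -0.0845, 0.0939]
tool_rot: [-3.138, -0.001, 1.401]
contact_force: [-0.3, 0.2, 0.2]
opening: 0.0006
grip_force: 0.0
```

```bash
python3 - <<'E'
from h import *
delta([.5325,-.1135,.078])
im=viewer.read_camera("wrist");cv2.imwrite("pics/w1.png",im[:,:,::-1])
delta([.5325,-.1135,.078])
E
```

```text
t 2.075 pos [ 0.5345 -0.0845  0.0939] F [-0.26  0.23  0.2 ] open 0.0006
d cm [-2.89  0.3   1.59] dr [-0.2 -0.  -0.2] gz [ 0. -0. -1.]
t 2.125 pos [ 0.5328 -0.084   0.091 ] F [-1.77  0.31 -2.97] open 0.0007
d cm [-2.92  0.49  1.29] dr [-0.5 -0.1 -0.1] gz [ 0. -0. -1.]
```

View pics/w1.png

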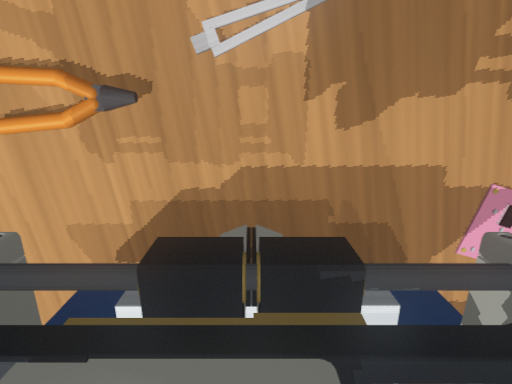

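The wrist view shows the fingers centred on the white lip (columns 118–398, fingers at 251) with clear space around. I'll lower and close in.

Request:
step_arm(increments=[{"delta_pos": [-0.5,0,1.0],"dr": [0,0,0],"fingers": 1},{"delta_pos": [-1.1,0,1.6],"dr": [0,0,0],"fingers": 1},{"delta_pos": [-1.6,0,1.6],"dr": [0,0,0],"fingers": 1},{"delta_pos": [-1.9,0,1.6],"dr": [0,0,0],"fingers": 1},{"delta_pos": [-2.1,0,1.6],"dr": [0,0,0],"fingers": 1}])

```text
time: 2.75
tool_pos: [0.5325, -0.1057, 0.0813]
tool_rot: [3.14, 0.0, 1.401]
contact_force: [0.3, 0.7, 0.4]
opening: 0.0005
grip_force: 0.0
```

Request:
step_arm(increments=[{"delta_pos": [-0.2,0,0],"dr": [0,0,0],"fingers": 1},{"delta_pos": [-0.4,0,0],"dr": [0,0,0],"fingers": 1},{"delta_pos": [-0.6,0,0],"dr": [0,0,0],"fingers": 1},{"delta_pos": [-0.75,0,0],"dr": [0,0,0],"fingers": 1},{"delta_pos": [-0.9,0,0],"dr": [0,0,0],"fingers": 1}])

```text
time: 3.38
tool_pos: [0.5307, -0.1143, 0.0807]
tool_rot: [-3.142, -0.0, 1.401]
contact_force: [0.1, -0.2, -0.2]
opening: 0.0005
grip_force: 0.0
```

Request:
step_arm(increments=[{"delta_pos": [-0.1,0,0],"dr": [0,0,0],"fingers": 1},{"delta_pos": [-0.2,0,0],"dr": [0,0,0],"fingers": 1},{"delta_pos": [-0.3,0,0],"dr": [0,0,0],"fingers": 1},{"delta_pos": [-0.4,0,0],"dr": [0,0,0],"fingers": 1},{"delta_pos": [-0.5,0,0],"dr": [0,0,0],"fingers": 1}])

```text
time: 4.0
tool_pos: [0.5299, -0.1191, 0.0807]
tool_rot: [3.142, -0.0, 1.401]
contact_force: [-0.2, 1.8, 0.4]
opening: 0.0003
grip_force: 1.0
```

Request:
step_arm(increments=[{"delta_pos": [-0.1,0,0],"dr": [0,0,0],"fingers": 1},{"delta_pos": [-0.2,0,0],"dr": [0,0,0],"fingers": 1},{"delta_pos": [-0.3,0,0],"dr": [0,0,0],"fingers": 1},{"delta_pos": [-0.4,0,0],"dr": [0,0,0],"fingers": 1},{"delta_pos": [-0.5,0,0],"dr": [0,0,0],"fingers": 1}])

```text
time: 4.62
tool_pos: [0.5291, -0.1242, 0.0807]
tool_rot: [3.142, -0.0, 1.401]
contact_force: [1.4, 2.2, -1.1]
opening: 0.0002
grip_force: 1.0
```

Request:
step_arm(increments=[{"delta_pos": [-0.12,0,0],"dr": [0,0,0],"fingers": 1},{"delta_pos": [-0.26,0,0],"dr": [0,0,0],"fingers": 1},{"delta_pos": [-0.42,0,0],"dr": [0,0,0],"fingers": 1},{"delta_pos": [-0.6,0,0],"dr": [0,0,0],"fingers": 1},{"delta_pos": [-0.8,0,0],"dr": [0,0,0],"fingers": 1}])

```text
time: 5.25
tool_pos: [0.5278, -0.1321, 0.0807]
tool_rot: [3.141, -0.0, 1.401]
contact_force: [1.3, 1.4, -0.6]
opening: 0.0005
grip_force: 1.0
```

Request:
step_arm(increments=[{"delta_pos": [-0.2,0,0],"dr": [0,0,0],"fingers": 1},{"delta_pos": [-0.4,0,0],"dr": [0,0,0],"fingers": 1},{"delta_pos": [-0.6,0,0],"dr": [0,0,0],"fingers": 1},{"delta_pos": [-0.8,0,0],"dr": [0,0,0],"fingers": 1},{"delta_pos": [-1.0,0,0],"dr": [0,0,0],"fingers": 1}])

```text
time: 5.88
tool_pos: [0.526, -0.142, 0.0808]
tool_rot: [3.141, -0.0, 1.401]
contact_force: [1.9, 2.0, -0.9]
opening: 0.0002
grip_force: 1.0
```

Request:
step_arm(increments=[{"delta_pos": [-0.2,0,0],"dr": [0,0,0],"fingers": 1},{"delta_pos": [-0.4,0,0],"dr": [0,0,0],"fingers": 1},{"delta_pos": [-0.6,0,0],"dr": [0,0,0],"fingers": 1},{"delta_pos": [-0.8,0,0],"dr": [0,0,0],"fingers": 1},{"delta_pos": [-1.0,0,0],"dr": [0,0,0],"fingers": 1}])

```text
time: 6.5
tool_pos: [0.5244, -0.1518, 0.0808]
tool_rot: [3.141, -0.0, 1.401]
contact_force: [2.1, 2.2, -0.4]
opening: 0.0006
grip_force: 1.0
```

Request:
step_arm(increments=[{"delta_pos": [-0.2,0,0],"dr": [0,0,0],"fingers": 1},{"delta_pos": [-0.4,0,0],"dr": [0,0,0],"fingers": 1},{"delta_pos": [-0.6,0,0],"dr": [0,0,0],"fingers": 1},{"delta_pos": [-0.8,0,0],"dr": [0,0,0],"fingers": 1},{"delta_pos": [-1.0,0,0],"dr": [0,0,0],"fingers": 1}])

```text
time: 7.12
tool_pos: [0.5226, -0.1617, 0.0807]
tool_rot: [3.141, -0.0, 1.401]
contact_force: [2.0, 0.6, -0.5]
opening: 0.0006
grip_force: 1.0
```

```bash
python3 - <<'E'
from h import *
delta([.5,-.2,.08])
im=viewer.read_camera("top");c=blobs(im,(40,80,20),(90,255,255),(308,160,350,215))
for k in c: print(cv2.contourArea(k),rot(k),sum(plane("top",p,.042) for p in rot(k))/4)
a=cv2.resize(im[110:270,275:480],None,fx=3.75,fy=3.75,interpolation=cv2.INTER_CUBIC)
cv2.imwrite("pics/tc2.png",a[:,:,::-1])
E
```

```text
t 7.125 pos [ 0.5226 -0.1617  0.0807] F [ 2.01  0.58 -0.48] open 0.0006
d cm [-4.16 -1.58  0.07] dr [ 0.  -0.  -0.1] gz [ 0. -0. -1.]
```

View pics/tc2.png

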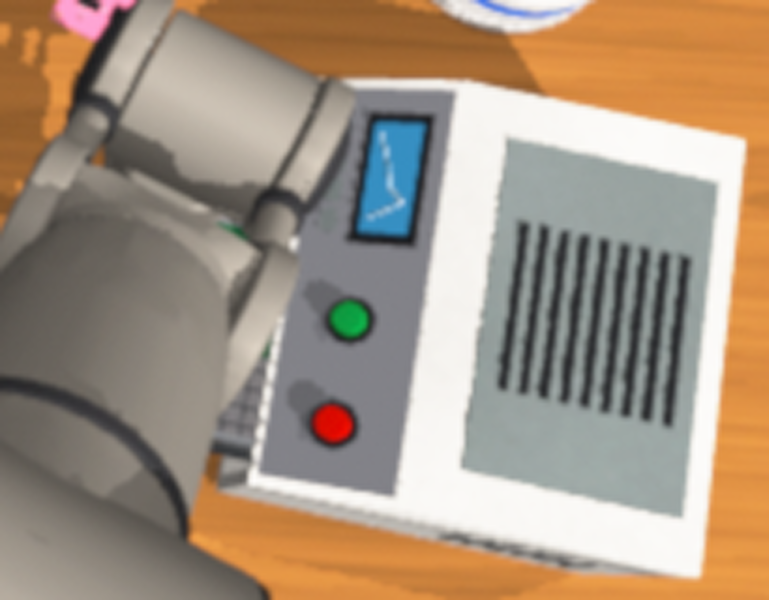

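The arm hides the drawer in the top view. The oven hasn't moved and the push force is steady at about 2–3 N, so I'll continue.

Request:
step_arm(increments=[{"delta_pos": [-0.2,0,0],"dr": [0,0,0],"fingers": 1},{"delta_pos": [-0.4,0,0],"dr": [0,0,0],"fingers": 1},{"delta_pos": [-0.6,0,0],"dr": [0,0,0],"fingers": 1},{"delta_pos": [-0.8,0,0],"dr": [0,0,0],"fingers": 1},{"delta_pos": [-1.0,0,0],"dr": [0,0,0],"fingers": 1}])

```text
time: 7.8
tool_pos: [0.5209, -0.1715, 0.0807]
tool_rot: [-3.142, -0.0, 1.401]
contact_force: [1.2, 1.9, 1.0]
opening: 0.0004
grip_force: 1.0
```

Request:
step_arm(increments=[{"delta_pos": [-0.2,0,0],"dr": [0,0,0],"fingers": 1},{"delta_pos": [-0.4,0,0],"dr": [0,0,0],"fingers": 1},{"delta_pos": [-0.6,0,0],"dr": [0,0,0],"fingers": 1},{"delta_pos": [-0.8,0,0],"dr": [0,0,0],"fingers": 1},{"delta_pos": [-1.0,0,0],"dr": [0,0,0],"fingers": 1}])

```text
time: 8.43
tool_pos: [0.5193, -0.1814, 0.0807]
tool_rot: [3.142, -0.0, 1.401]
contact_force: [1.2, 2.0, 1.2]
opening: 0.0004
grip_force: 1.0
```

Request:
step_arm(increments=[{"delta_pos": [-0.2,0,0],"dr": [0,0,0],"fingers": 1},{"delta_pos": [-0.4,0,0],"dr": [0,0,0],"fingers": 1},{"delta_pos": [-0.6,0,0],"dr": [0,0,0],"fingers": 1},{"delta_pos": [-0.8,0,0],"dr": [0,0,0],"fingers": 1},{"delta_pos": [-1.0,0,0],"dr": [0,0,0],"fingers": 1}])

```text
time: 9.05
tool_pos: [0.5176, -0.1913, 0.0807]
tool_rot: [3.141, -0.0, 1.401]
contact_force: [2.2, 1.6, 0.7]
opening: 0.0008
grip_force: 1.0
```

Request:
step_arm(increments=[{"delta_pos": [-0.2,0,0],"dr": [0,0,0],"fingers": 1},{"delta_pos": [-0.4,0,0],"dr": [0,0,0],"fingers": 1},{"delta_pos": [-0.6,0,0],"dr": [0,0,0],"fingers": 1},{"delta_pos": [-0.8,0,0],"dr": [0,0,0],"fingers": 1},{"delta_pos": [-1.0,0,0],"dr": [0,0,0],"fingers": 1}])

```text
time: 9.68
tool_pos: [0.5159, -0.2011, 0.0807]
tool_rot: [3.142, -0.0, 1.401]
contact_force: [1.4, 2.6, -0.4]
opening: 0.0003
grip_force: 1.0
```

Request:
step_arm(increments=[{"delta_pos": [-0.2,0,0],"dr": [0,0,0],"fingers": 1},{"delta_pos": [-0.4,0,0],"dr": [0,0,0],"fingers": 1},{"delta_pos": [-0.57,0,0],"dr": [0,0,0],"fingers": 1},{"delta_pos": [-0.72,0,0],"dr": [0,0,0],"fingers": 1},{"delta_pos": [-0.85,0,0],"dr": [0,0,0],"fingers": 1}])

```text
time: 10.3
tool_pos: [0.5144, -0.2094, 0.0806]
tool_rot: [-3.141, -0.0, 1.401]
contact_force: [2.6, 1.6, 0.9]
opening: 0.0005
grip_force: 1.0
```

Request:
step_arm(increments=[{"delta_pos": [-0.1,0,0],"dr": [0,0,0],"fingers": 1},{"delta_pos": [-0.2,0,0],"dr": [0,0,0],"fingers": 1},{"delta_pos": [-0.3,0,0],"dr": [0,0,0],"fingers": 1},{"delta_pos": [-0.4,0,0],"dr": [0,0,0],"fingers": 1},{"delta_pos": [-0.5,0,0],"dr": [0,0,0],"fingers": 1}])

```text
time: 10.92
tool_pos: [0.5136, -0.2143, 0.0807]
tool_rot: [3.142, -0.0, 1.401]
contact_force: [2.0, 1.8, -0.1]
opening: 0.0001
grip_force: 1.0
```

```bash
python3 - <<'E'
from h import *
im=viewer.read_camera("side")
a=cv2.resize(im[190:310,190:380],None,fx=4,fy=4,interpolation=cv2.INTER_CUBIC)
cv2.imwrite("pics/sc2.png",a[:,:,::-1])
E
```

```text
(no output)
```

View pics/sc2.png

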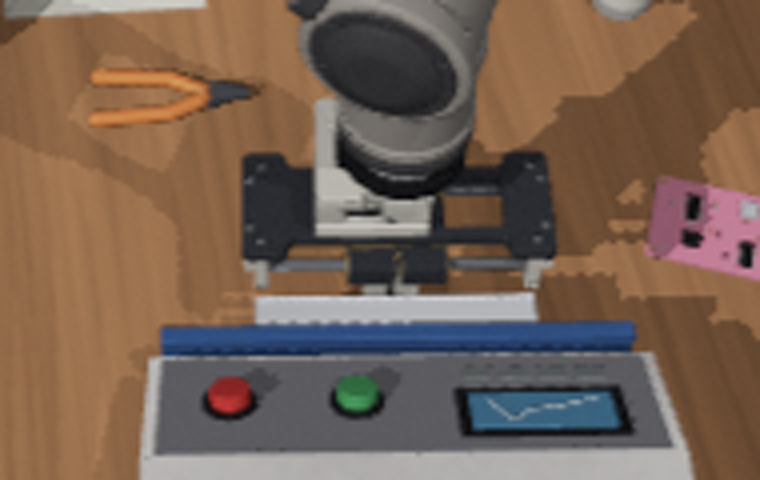

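The side view shows the fingers at (390,285) on the middle of the lip and the blue front (row ~338) nearing the casing edge (row ~358), with nothing else disturbed. I'll continue slowly.

Request:
step_arm(increments=[{"delta_pos": [-0.1,0,0],"dr": [0,0,0],"fingers": 1},{"delta_pos": [-0.2,0,0],"dr": [0,0,0],"fingers": 1},{"delta_pos": [-0.3,0,0],"dr": [0,0,0],"fingers": 1},{"delta_pos": [-0.4,0,0],"dr": [0,0,0],"fingers": 1},{"delta_pos": [-0.5,0,0],"dr": [0,0,0],"fingers": 1}])

```text
time: 11.6
tool_pos: [0.5127, -0.2193, 0.0807]
tool_rot: [-3.142, -0.0, 1.401]
contact_force: [-0.0, 2.1, 0.4]
opening: 0.0003
grip_force: 1.0
```

Request:
step_arm(increments=[{"delta_pos": [-0.1,0,0],"dr": [0,0,0],"fingers": 1},{"delta_pos": [-0.2,0,0],"dr": [0,0,0],"fingers": 1},{"delta_pos": [-0.3,0,0],"dr": [0,0,0],"fingers": 1},{"delta_pos": [-0.4,0,0],"dr": [0,0,0],"fingers": 1},{"delta_pos": [-0.5,0,0],"dr": [0,0,0],"fingers": 1}])

```text
time: 12.22
tool_pos: [0.5119, -0.2242, 0.0807]
tool_rot: [-3.142, -0.0, 1.401]
contact_force: [1.7, 1.8, -0.5]
opening: 0.0007
grip_force: 1.0
```

Request:
step_arm(increments=[{"delta_pos": [-0.08,0,0],"dr": [0,0,0],"fingers": 1},{"delta_pos": [-0.16,0,0],"dr": [0,0,0],"fingers": 1},{"delta_pos": [-0.24,0,0],"dr": [0,0,0],"fingers": 1},{"delta_pos": [-0.32,0,0],"dr": [0,0,0],"fingers": 1},{"delta_pos": [-0.4,0,0],"dr": [0,0,0],"fingers": 1}])

```text
time: 12.85
tool_pos: [0.5112, -0.2281, 0.0807]
tool_rot: [3.142, -0.0, 1.401]
contact_force: [1.7, 2.7, -0.0]
opening: 0.0004
grip_force: 1.0
```

Request:
step_arm(increments=[{"delta_pos": [-0.08,0,0],"dr": [0,0,0],"fingers": 1},{"delta_pos": [-0.16,0,0],"dr": [0,0,0],"fingers": 1},{"delta_pos": [-0.24,0,0],"dr": [0,0,0],"fingers": 1},{"delta_pos": [-0.32,0,0],"dr": [0,0,0],"fingers": 1},{"delta_pos": [-0.4,0,0],"dr": [0,0,0],"fingers": 1}])

```text
time: 13.48
tool_pos: [0.5109, -0.2298, 0.0807]
tool_rot: [-3.141, -0.004, 1.401]
contact_force: [5.0, 13.7, 2.4]
opening: 0.0007
grip_force: 6.8
```

The drawer reached its stop, with the force rising to 14 N after about 111 mm of travel. I'll back off, rise, and check.

Request:
step_arm(increments=[{"delta_pos": [0.3,0,0],"dr": [0,0,0],"fingers": 1},{"delta_pos": [1.0,0,0],"dr": [0,0,0],"fingers": 1},{"delta_pos": [3.0,0,0],"dr": [0,0,0],"fingers": 1},{"delta_pos": [4.0,0,-5],"dr": [0,0,0],"fingers": 1},{"delta_pos": [4.0,0,-11],"dr": [0,0,0],"fingers": 1}])

```text
time: 14.1
tool_pos: [0.5167, -0.1904, 0.1908]
tool_rot: [-3.138, -0.001, 1.402]
contact_force: [2.0, -0.6, 0.3]
opening: 0.0008
grip_force: 0.0
```

Request:
step_arm(increments=[{"delta_pos": [0,0,-4],"dr": [0,7,0],"fingers": 1},{"delta_pos": [0,0,-6],"dr": [0,14,0],"fingers": 1},{"delta_pos": [0,0,-6],"dr": [0,21,0],"fingers": 1},{"delta_pos": [0,0,-6],"dr": [0,28,0],"fingers": 1},{"delta_pos": [0,0,-6],"dr": [0,28,0],"fingers": 1}])

```text
time: 14.72
tool_pos: [0.5168, -0.1932, 0.2493]
tool_rot: [-3.138, -0.489, 1.397]
contact_force: [-0.1, -0.9, -0.6]
opening: 0.0007
grip_force: 0.0
```

```bash
python3 - <<'E'
from h import *
S=viewer.read_camera("side")
for t in(28,-28): delta(np.array([.469,-.3155,.151])+.03*np.array([.0784,.463,.883]),80.3,t)
a=cv2.resize(S[190:310,190:380],None,fx=4,fy=4,interpolation=cv2.INTER_CUBIC)
cv2.imwrite("pics/sc3.png",a[:,:,::-1])
E
```

```text
t 14.775 pos [ 0.5171 -0.1926  0.25  ] F [-1.05 -0.64  0.5 ] open 0.0004
d cm [-13.58  -2.64   1.01] dr [-0.1  0.1 -0.1] gz [ 0.079  0.463 -0.883]
t 14.775 pos [ 0.5171 -0.1926  0.25  ] F [-1.05 -0.64  0.5 ] open 0.0004
d cm [-13.58  -2.64   1.01] dr [ -0.1 -55.9  -0.1] gz [-0.079 -0.463 -0.883]
```

View pics/sc3.png

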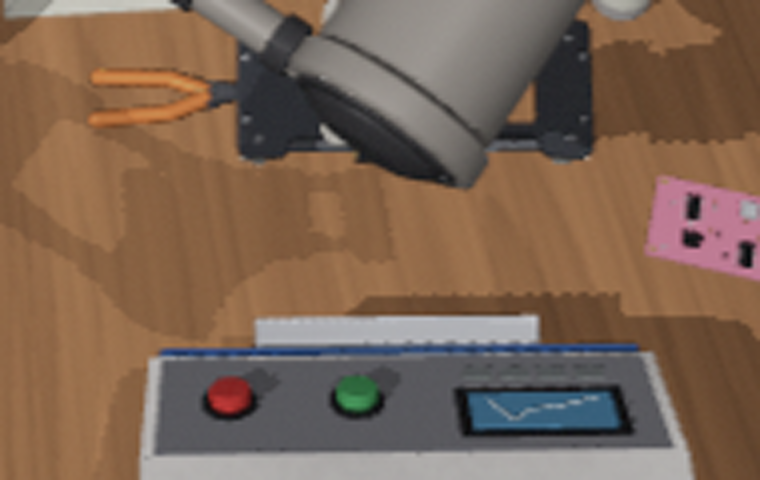

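The side view shows the drawer home (blue front at row 350, against the casing). The tilt came out the wrong way, so it needs −56° about y.

Request:
step_arm(increments=[{"delta_pos": [0,0,0],"dr": [0,-10,0],"fingers": 1},{"delta_pos": [0,0,0],"dr": [0,-20,0],"fingers": 1},{"delta_pos": [0,0,0],"dr": [0,-30,0],"fingers": 1},{"delta_pos": [0,0,0],"dr": [0,-40,0],"fingers": 1},{"delta_pos": [0,0,0],"dr": [0,-50,0],"fingers": 1}])

```text
time: 15.4
tool_pos: [0.5184, -0.1912, 0.2529]
tool_rot: [3.135, 0.391, 1.402]
contact_force: [-1.0, 0.7, -0.8]
opening: 0.0006
grip_force: 0.0
```

Request:
step_arm(increments=[{"delta_pos": [0,0,0],"dr": [0,-6,0],"fingers": 1},{"delta_pos": [0,0,0],"dr": [0,-6,0],"fingers": 1},{"delta_pos": [0,0,0],"dr": [0,-6,0],"fingers": 1},{"delta_pos": [0,0,0],"dr": [0,-6,0],"fingers": 1},{"delta_pos": [0,0,0],"dr": [0,-6,0],"fingers": 1}])

```text
time: 16.02
tool_pos: [0.5172, -0.1934, 0.251]
tool_rot: [3.141, 0.488, 1.399]
contact_force: [0.1, 0.5, 0.3]
opening: 0.0006
grip_force: 0.0
```

```bash
python3 - <<'E'
from h import *
delta(np.array([.469,-.3155,.151])+.03*np.array([.0784,.463,.883]),80.3,-28)
E
```

```text
t 16.025 pos [ 0.5172 -0.1934  0.251 ] F [0.05 0.51 0.34] open 0.0006
d cm [-6.66 -2.68 11.86] dr [-0.  -0.  -0.1] gz [-0.079 -0.463 -0.883]
```

Request:
step_arm(increments=[{"delta_pos": [-3,-1.2,3],"dr": [0,0,0],"fingers": 1},{"delta_pos": [-6,-2.4,6],"dr": [0,0,0],"fingers": 1},{"delta_pos": [-6.7,-2.7,9.5],"dr": [0,0,0],"fingers": 1},{"delta_pos": [-6.7,-2.7,11.5],"dr": [0,0,0],"fingers": 1},{"delta_pos": [-6.7,-2.7,11.9],"dr": [0,0,0],"fingers": 1}])

```text
time: 16.65
tool_pos: [0.4702, -0.3023, 0.1761]
tool_rot: [-3.14, 0.488, 1.4]
contact_force: [0.5, -0.6, 0.9]
opening: 0.0006
grip_force: 0.0
```

```bash
python3 - <<'E'
from h import *
S=viewer.read_camera("side")
delta(np.array([.469,-.3155,.151]),80.3,-28)
a=cv2.resize(S[190:310,190:380],None,fx=4,fy=4,interpolation=cv2.INTER_CUBIC)
cv2.imwrite("pics/sc4.png",a[:,:,::-1])
E
```

```text
t 16.7 pos [ 0.4707 -0.3021  0.1765] F [ 0.99 -0.   -1.24] open 0.0004
d cm [-0.    0.06  2.88] dr [-0.1 -0.  -0.1] gz [-0.079 -0.463 -0.883]
```

View pics/sc4.png

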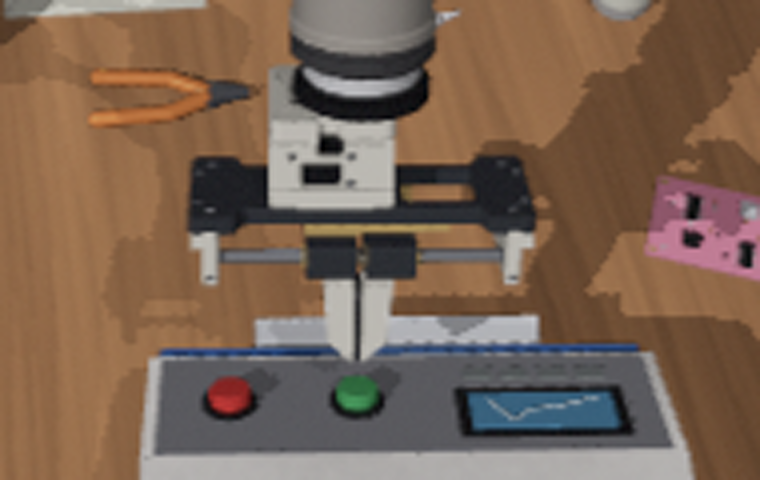

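The shut fingertips (358,358) are lined up with the green button (358,393), well clear of the red one (230,396). I'll press along the button's axis.

Request:
step_arm(increments=[{"delta_pos": [0,0,0.8],"dr": [0,0,0],"fingers": 1},{"delta_pos": [0,0,1.5],"dr": [0,0,0],"fingers": 1},{"delta_pos": [0,0,2.0],"dr": [0,0,0],"fingers": 1},{"delta_pos": [0,0,2.3],"dr": [0,0,0],"fingers": 1},{"delta_pos": [0,0,2.5],"dr": [0,0,0],"fingers": 1}])

```text
time: 17.32
tool_pos: [0.4693, -0.313, 0.1549]
tool_rot: [3.141, 0.489, 1.401]
contact_force: [-0.1, 0.1, -0.8]
opening: 0.0006
grip_force: 0.0
```

Request:
step_arm(increments=[{"delta_pos": [0,0,0.1],"dr": [0,0,0],"fingers": 1},{"delta_pos": [0,0,0.2],"dr": [0,0,0],"fingers": 1},{"delta_pos": [0,0,0.3],"dr": [0,0,0],"fingers": 1},{"delta_pos": [0,0,0.4],"dr": [0,0,0],"fingers": 1},{"delta_pos": [0,0,0.5],"dr": [0,0,0],"fingers": 1}])

```text
time: 17.95
tool_pos: [0.469, -0.3153, 0.1508]
tool_rot: [3.141, 0.489, 1.401]
contact_force: [-0.9, 1.5, 2.0]
opening: 0.0003
grip_force: 1.5
```

Contact at z ≈ 0.151; pressing on.

Request:
step_arm(increments=[{"delta_pos": [0,0,0.1],"dr": [0,0,0],"fingers": 1},{"delta_pos": [0,0,0.2],"dr": [0,0,0],"fingers": 1},{"delta_pos": [0,0,0.3],"dr": [0,0,0],"fingers": 1},{"delta_pos": [0,0,0.4],"dr": [0,0,0],"fingers": 1},{"delta_pos": [0,0,0.5],"dr": [0,0,0],"fingers": 1}])

```text
time: 18.58
tool_pos: [0.4688, -0.317, 0.1477]
tool_rot: [3.14, 0.489, 1.4]
contact_force: [-2.8, 15.4, 19.9]
opening: 0.0002
grip_force: 12.4
```

Request:
step_arm(increments=[{"delta_pos": [0,0,0.05],"dr": [0,0,0],"fingers": 1},{"delta_pos": [0,0,0.1],"dr": [0,0,0],"fingers": 1},{"delta_pos": [0,0,0.15],"dr": [0,0,0],"fingers": 1},{"delta_pos": [0,0,0.2],"dr": [0,0,0],"fingers": 1},{"delta_pos": [0,0,0.2],"dr": [0,0,0],"fingers": 1}])

```text
time: 19.2
tool_pos: [0.4688, -0.3171, 0.1475]
tool_rot: [3.139, 0.489, 1.4]
contact_force: [-5.5, 20.8, 28.7]
opening: 0.0005
grip_force: 17.1
```

Full press: the stop was felt, with over 30 N against the 5 N needed after about 5–6 mm of travel. I'll retreat along the axis.

Request:
step_arm(increments=[{"delta_pos": [0,0,-0.6],"dr": [0,0,0],"fingers": 1},{"delta_pos": [0,0,-1.5],"dr": [0,0,0],"fingers": 1},{"delta_pos": [0,0,-4],"dr": [0,0,0],"fingers": 1},{"delta_pos": [0,0,-8],"dr": [0,0,0],"fingers": 1},{"delta_pos": [0,0,-10],"dr": [0,0,0],"fingers": 1}])

```text
time: 19.82
tool_pos: [0.4768, -0.2719, 0.2342]
tool_rot: [3.14, 0.489, 1.401]
contact_force: [0.6, -0.3, -0.1]
opening: 0.0002
grip_force: 0.0
```

Request:
step_arm(increments=[{"delta_pos": [0,0,-2],"dr": [0,0,0],"fingers": 1},{"delta_pos": [0,0,-2],"dr": [0,0,0],"fingers": 1},{"delta_pos": [0,0,-2],"dr": [0,0,0],"fingers": 1},{"delta_pos": [0,0,-2],"dr": [0,0,0],"fingers": 1},{"delta_pos": [0,0,-2],"dr": [0,0,0],"fingers": 1}])

```text
time: 20.45
tool_pos: [0.4775, -0.2632, 0.2497]
tool_rot: [-3.14, 0.488, 1.401]
contact_force: [0.1, 0.1, 0.7]
opening: 0.0008
grip_force: 0.0
```

```bash
python3 - <<'E'
from h import *
S=viewer.read_camera("side")
print(robot.observe()["tool_pos"])
cv2.imwrite("pics/sc5.png",cv2.resize(S[190:310,190:380],None,fx=4,fy=4,interpolation=cv2.INTER_CUBIC)[:,:,::-1])
E
```

```text
[ 0.4776144  -0.26321241  0.24982558]
```

View pics/sc5.png

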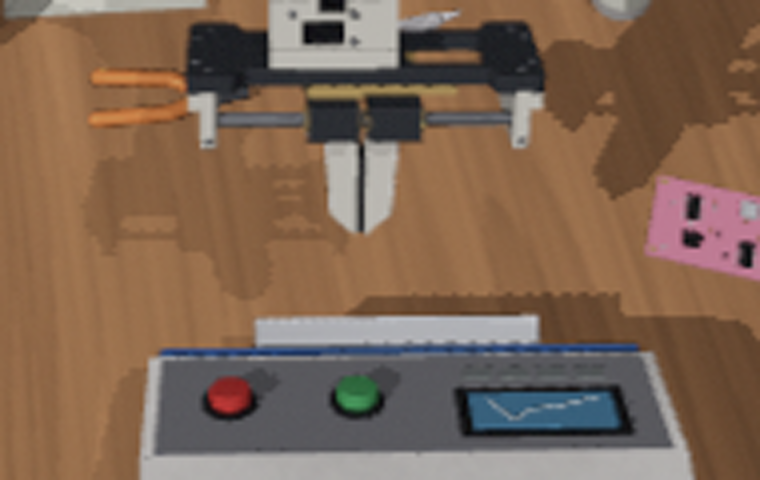

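The drawer is still home (blue edge at row 350), the button has sprung back (358,393), and the arm is clear, so I'm handing in.

```bash
python3 -c "
from cell import robot
print(robot.hand_in())"
```

```text
the job is handed in; nothing more can be done
None
```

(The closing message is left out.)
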